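Set the running clearance with the spindle's end cap

TASK

Set the running clearance of the small bench spindle: its knurled end cap is started on the thread, so screw it on, clockwise seen from above, until it bottoms out on the housing, then back it off a quarter turn. Finish with the gripper still holding the cap at that setting, so that it cannot creep while a colleague locks it, and leave the V-block, the setting ring and the plug gauge beside the spindle where they are.

Things in the scene. Friction and masses are not known exactly. Their poses are not given: they have to be found in the camera images.
- spindle: Fixed bench spindle standing upright on the worktop: dark steel foot 90 x 90 x 14 mm with four screws, on it a plain round housing 36 mm in diameter (62 mm at its root, below 28 mm) up to the shoulder at height 85 mm, on whose threaded nose the cap sits; a 12 mm lock screw stands out of the housing to -x at height 52 mm. Origin: centre of the foot's underside, on the spindle's axis; z up.
- cap_grip (a point): Point on the axis of the knurled steel cap, 14 mm above the cap's underside and 12 mm below its top. The cap is a round cap 44 mm in diameter and 26 mm high, at the top of the spindle; it is wider than the housing, so fingers may reach down past its rim. Bottomed out, its underside lies at height 85 mm and its top at 111 mm; each full turn off raises it by 6 mm. z up, turns with the cap.
- cap (a joint): Turn of the cap on its right-hand thread, rad: 0 = bottomed out on the shoulder (a hard stop), grows as the cap is unscrewed (counter-clockwise seen from above). It starts 2.2 to 3.6 rad off the stop; the thread ends at 4.5 but the cap does not come off. It stays where it is left; turning takes about 0.1 N m. An engraved line on the cap's top runs from the centre towards the rim: it points to the spindle's +x at 0 and turns with the cap.
- v_block: Loose hardened steel V-block 44 x 36 x 34 mm beside the spindle's foot, to be left alone. Origin: centre of its underside.
- setting_ring: Loose setting ring, 34 mm in diameter, 12 mm high, lying flat beyond the spindle's foot, to be left alone. Origin: centre of its underside.
- plug_gauge: Loose plug gauge 92 mm long and 17 mm thick, lying in front of the spindle's foot, to be left alone. Origin: centre of its underside; its length runs along its y.
Not all that is in view belongs to the job. Of the things shaped like the spindle, the steel one is meant.

How it is judged:
On the way:
1. the cap is screwed on until it bottoms out (value of joint cap below 0.08 rad), for 0.2 s.
At the end, for the whole second after the job is handed in: After having been bottomed out, the cap stands a quarter turn (1.57 rad, within 0.3) off its stop and at rest, the fingers grip it (contact force over 3 N, the grasp point within 30 mm of the middle of the cap), and the V-block, setting ring and plug gauge lie within 15 mm of where they were (value of joint cap between 1.27 and 1.87 rad and velocity of joint cap between -0.1 and 0.1 rad/s and contact force between the fingers and cap above 3 N and distance between the grasp point and cap_grip below 0.03 m and distance of each of v_block, setting_ring, plug_gauge from where it was at the start of the episode below 0.015 m); the arm keeps its last pose, push and grip.
It fails at once if a bystander is knocked more than 30 mm from its place (distance of any of v_block, setting_ring, plug_gauge from where it was at the start of the episode above 0.03 m).
It also fails if it takes over 51 s, if anything falls off the work surface, if the arm or the gripper's body presses on something with over 40 N, if the wrist force passes 120 N, or if a joint passes its speed limit or range.

ROBOT

A 6-joint arm with a two-finger parallel gripper is mounted at the origin on a cart in front of the work surface, level with it; the furniture and walls round the work are solid. World frame = base frame: x ahead of the robot, y to its left, z up, the work surface at z = 0. Lengths are in m, angles in rad, forces in N, time in s.
With the tool pointing down it reaches from about 0.275 to 0.825 m from the base axis. Payload 4.9 kg.
Tool frame: the origin (TCP) lies midway between the tips of the shut fingers; the grasp point (between the pads) lies 19 mm behind it (bot.grip_depth is the distance from the TCP to the grasp point, in m); y points along the fingers, x is the direction in which the jaws open and shut, and the axes are right-handed (so a half turn about y gives the same grasp; the last joint's range is limited). The gripper opens to 85 mm and grips with 20 to 120 N. Pads are 22 mm wide; open, the fingers measure 114 mm over their backs; the gripper's body (76 mm by 85 mm) begins 54 mm behind the grasp point. The pads swing forward as they close: fully open they stand 13 mm farther back than shut.
Start: joints at [-1.412, 0.326, -0.193, 1.052, 0, 1.437], TCP at [0.159, -0.527, 0.231] pointing down, gripper open.
Joint ranges: [-2.65, 2.65], [-0.97, 1.79], [-1.3, 1.35], [-1.93, 2.1], [-1.47, 1.37], [-3.14, 3.14]. Speed limits (rad/s): [2.57, 2.57, 3.14, 3.14, 3.14, 3.14].

INTERFACE

Orientations are given as a unit quaternion [w, x, y, z].
In Python, from cell import bot gives the robot as it stands. Calls block until the motion is done:
- bot.move_pose(position, orientation): joint-space move of the TCP to a pose.
- bot.move_linear(position, speed=0.15, rotation=None, until_force=None): straight line of the TCP; rotation=None keeps the orientation; speed is the mean speed in m/s. With until_force (N) it stops when the force on the tool has changed by that much, and returns True; else False.
- bot.goto_joints(angles): joint-space move.
- bot.set_gripper(opening, grasp_force=None): opening from 0.0 (shut) to 1.0 (fully open); grasp_force is the grip in N (None keeps the last); returns when the fingers have stopped.
- bot.wait(seconds).
- bot.solve_ik(position, orientation): joint angles nearest the present ones, or None.
- bot.camera(name): name is "scene" or "top" or "wrist"; returns the picture (420x560x3 uint8, red, green, blue); there is no depth.
- bot.calibration(name): a dict with "mtx" (3x3 intrinsics, pixels), "extrinsics" (4x4, takes a point from world to camera coordinates); the wrist camera has in their place "hand_eye" (4x4, takes a point from camera to tool coordinates, whose origin is the TCP and whose axes are the tool frame's). Camera axes: x right, y down, z forward; pixel columns grow to the right and rows downward; lengths in m; the calibration is good to about 2 mm. A picture is of the moment at which its call begins: read the wrist's pose just before it. calibration takes no time and is no camera call.
A pose or a line that the arm cannot do raises bot.PlanningError and nothing moves.
- bot.close_job(): hands the job in, once; it reports no verdict.
Trained networks look in the newest picture that a camera, given by its name, has taken for a name from the list of things; names that differ only in an ending like _2 or _b are one class to them, and where a whole thing is asked for, a point or a joint stands for the part that bears it (a point fixed in the world has none). Each returns a list of dicts, best first, with "confidence" (0 to 1); they miss things now and then, are a little off and sometimes report something else, mostly with a low value. They report only what shows in the picture. A call takes as long as a camera call. They do not tell look-alikes from the thing itself.
- bot.search_frame(camera, thing): "bbox" ([left, top, width, height] in pixels, round what is visible of it).
Readings, each from a call of its own:
- bot.read_clock(): time.
- bot.read_joint_positions(): joint angles.
- bot.read_joint_vel(): joint speeds.
- bot.read_joint_efforts(): joint torques, N m.
- bot.read_position(): TCP position.
- bot.read_tool_rot(): TCP orientation.
- bot.read_ft_force(): force on the tool from outside, world axes, zero at the start.
- bot.read_moment(): the same for the moment, N m.
- bot.read_gripper_width(): opening from 0.0 (shut) to 1.0 (fully open).
Only numpy, scipy, OpenCV 4.12 (cv2) and the standard library are available. Lean on these libraries where they do the work, as an engineer would, in place of code of your own. Each camera call takes 0.05 s, during which the arm holds its last target.

## Working session

There is one attempt and no reset: what is moved stays moved. The work goes in short steps, each a Python script; the robot and the scene stay as the last script left them, time stands still between calls to the robot, and variables do not carry over. Pictures are saved under pics/ and viewed, and the job is handed in when it is done.

```bash
mkdir -p pics; python3 - <<'E'
from cell import bot
import cv2
for n in ["scene","top","wrist"]:
    im=bot.camera(n); cv2.imwrite(f"pics/a_{n}.png",im[:,:,::-1])
    c=bot.calibration(n); print(n,c)
    if n!="wrist":
        for t in ["spindle","cap_grip","v_block","setting_ring","plug_gauge"]:
            print(t,[(d['bbox'],round(d['confidence'],2)) for d in bot.search_frame(n,t)])
print(bot.read_clock(),bot.read_tool_rot(),bot.read_position())
E
```

```text
scene {'mtx': array([[464.58889041,   0.        , 280.45003795],
       [  0.        , 464.58889041, 208.75125508],
       [  0.        ,   0.        ,   1.        ]]), 'extrinsics': array([[ 0.8856486 , -0.46415102, -0.01379835, -0.55469343],
       [-0.3233077 , -0.5950307 , -0.73580609,  0.08187695],
       [ 0.3333147 ,  0.65612674, -0.6770517 ,  0.88964746],
       [ 0.        ,  0.        ,  0.        ,  1.        ]])}
spindle [([183.1, 203.0, 69.1, 77.9], 0.91), ([279.6, 199.0, 65.5, 72.9], 0.87)]
cap_grip [([201.7, 203.0, 26.9, 26.6], 0.95), ([299.3, 196.6, 24.0, 23.2], 0.68)]
v_block [([340.2, 236.3, 27.4, 37.4], 0.84)]
setting_ring [([335.4, 217.7, 20.0, 17.8], 0.55)]
plug_gauge [([276.8, 270.2, 46.6, 28.7], 0.74)]
top {'mtx': array([[394.59654973,   0.        , 282.92587733],
       [  0.        , 394.59654973, 210.586636  ],
       [  0.        ,   0.        ,   1.        ]]), 'extrinsics': array([[-0.00762417, -0.99991491,  0.01058523, -0.23854051],
       [-0.99036975,  0.00608719, -0.1383138 ,  0.51499331],
       [ 0.1382376 , -0.01153782, -0.99033189,  0.87278601],
 
[... 282 characters left out ...]
 [([287.6, 154.8, 9.9, 17.3], 0.57)]
plug_gauge [([311.3, 216.0, 35.9, 21.3], 0.48)]
wrist {'mtx': array([[316.04155298,   0.        , 279.98802394],
       [  0.        , 316.04155298, 208.52754869],
       [  0.        ,   0.        ,   1.        ]]), 'hand_eye': array([[ 9.99998932e-01,  2.28576393e-04, -1.44320787e-03,
         7.03292396e-04],
       [ 1.43860516e-03, -3.27021552e-01,  9.45015786e-01,
        -1.41644663e-01],
       [-2.55951779e-04, -9.45016853e-01, -3.27021531e-01,
         8.52412195e-02],
       [ 0.00000000e+00,  0.00000000e+00,  0.00000000e+00,
         1.00000000e+00]])}
0.65 [-0.56758914  0.56759681 -0.42170492  0.42171245] [ 0.15876784 -0.52661018  0.23127824]
```

View pics.

View pics/a_scene.png

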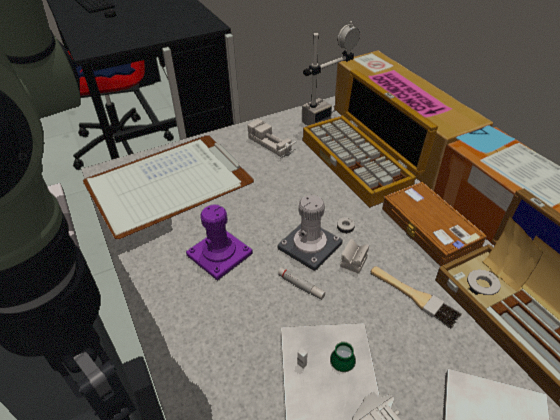

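View pics/a_top.png

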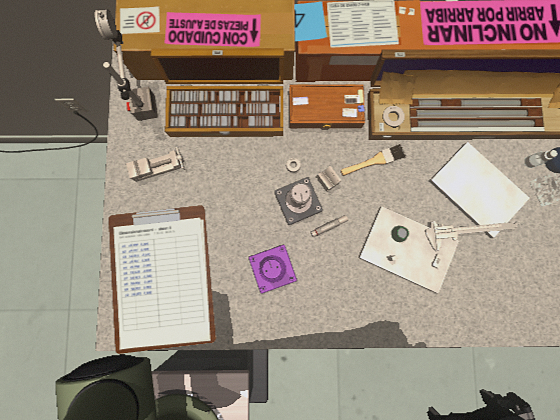

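```bash
python3 - <<'E'
import cv2,numpy as np
a=cv2.imread("pics/a_scene.png")[180:310,170:380]; b=cv2.imread("pics/a_top.png")[140:305,230:370]
a=cv2.resize(a,None,fx=3.7,fy=3.7,interpolation=cv2.INTER_CUBIC);cv2.imwrite("pics/a_c1.png",a)
b=cv2.resize(b,None,fx=3.6,fy=3.6,interpolation=cv2.INTER_CUBIC);cv2.imwrite("pics/a_c2.png",b)
E
```

```text
(no output)
```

View pics/a_c1.png

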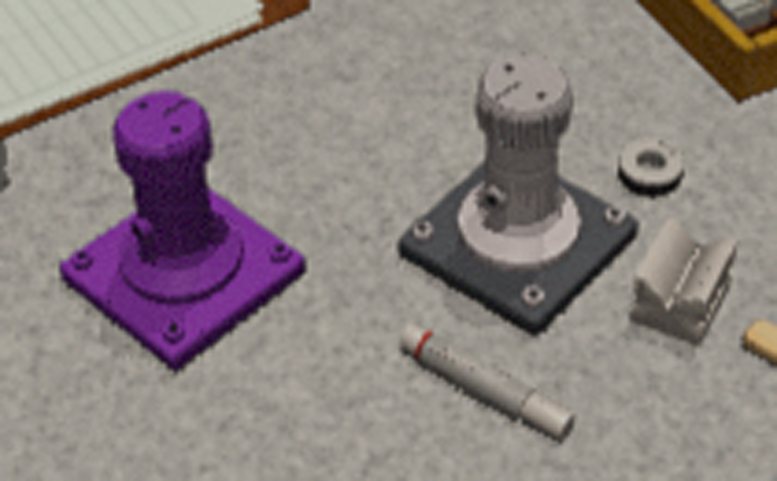

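View pics/a_c2.png

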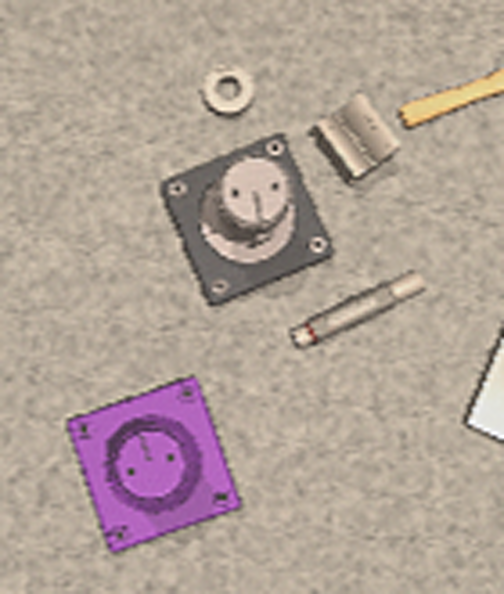

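The candidates are the purple spindle (scene 217,240; top 272,268) and the steel one (scene 311,235; top 299,200). The crops show the second has the grey steel cap and dark foot, so that is the one meant. The ring, V-block and plug gauge also lie around it. The engraved line on its cap points toward the robot.

```bash
cat >h.py <<'E'
import numpy as np,cv2
from cell import bot
from scipy.spatial.transform import Rotation as R
def ray(n,uv):
    c=bot.calibration(n);E=c['extrinsics'];d=np.linalg.inv(c['mtx'])@[*uv,1]
    return -E[:3,:3].T@E[:3,3],E[:3,:3].T@d
def atz(n,uv,z):
    o,d=ray(n,uv);return o+d*(z-o[2])/d[2]
def Q(r): x,y,z,w=r.as_quat();return [w,x,y,z]
def fromQ(q): return R.from_quat([q[1],q[2],q[3],q[0]])
E
python3 - <<'E'
from h import *
for z in (.111,.114): print(z,atz("scene",(311.6,203),z),atz("top",(300.8,194.2),z))
cs=np.array([(165,187),(285,137),(333,255),(212,303)])/3.6+[230,140]
P=np.array([atz("top",c,.014) for c in cs]);print(P,P.mean(0))
for i in range(4):
    d=P[(i+1)%4]-P[i];print(np.linalg.norm(d),np.degrees(np.arctan2(d[1],d[0])))
cs=np.array([(400,245),(638,228),(537,328)])/3.7+[170,180]
P=np.array([atz("scene",c,.014) for c in cs]);print(P,(P[0]+P[1])/2, P[2]-P[1],P[2]-P[0])
a,b=[atz("top",np.array(c)/3.6+[230,140],.114) for c in ((253,190),(260,222))];d=b-a
print(np.degrees(np.arctan2(d[1],d[0])),d)
s=[atz("top",np.array(c)/3.6+[230,140],.052) for c in ((258,240),)];print('screw',s,atz("scene",np.array((488,198))/3.7+[170,180],.052))
print(fromQ(bot.read_tool_rot()).as_matrix(),bot.read_joint_positions())
E
```

```text
0.111 [ 0.54380067 -0.27821351  0.111     ] [ 0.53802226 -0.27956179  0.111     ]
0.114 [ 0.54202141 -0.28104982  0.114     ] [ 0.53747653 -0.27938777  0.114     ]
[[ 0.56145782 -0.2258119   0.014     ]
 [ 0.5948039  -0.3057743   0.014     ]
 [ 0.51539085 -0.33602577  0.014     ]
 [ 0.48419566 -0.25614158  0.014     ]] [ 0.53896206 -0.28093839  0.014     ]
0.08663686733757447 -67.36278831533056
0.08497990627051219 -159.14625021122862
0.08575910123147118 111.33090434607385
0.08300199622140271 21.432758774264023
[[ 0.48475606 -0.2610686   0.014     ]
 [ 0.59701449 -0.3083565   0.014     ]
 [ 0.51785167 -0.3407475   0.014     ]] [ 0.54088528 -0.28471255  0.014     ] [-0.07916282 -0.032391    0.        ] [ 0.03309561 -0.0796789   0.        ]
-168.61022452980455 [-0.01913985 -0.00385572  0.        ]
screw [array([ 0.51998188, -0.28455445,  0.052     ])] [ 0.5214088  -0.28533981  0.052     ]
[[ 2.88647141e-01  2.08025142e-06  9.57435548e-01]
 [-9.57435548e-01 -1.50527852e-05  2.88647141e-01]
 [ 1.50125302e-05 -1.00000000e+00 -2.35323675e-06]] [-1.41218783e+00  3.26198831e-01 -1.92608490e-01  1.05197381e+00
 -3.23361813e-07  1.43659129e+00]
```

```bash
python3 - <<'E'
from h import *
r0=R.from_matrix([[1,0,0],[0,0,1],[0,-1,0]]) # x->world x, y down, z-> world y
for a in range(-180,181,20):
    for z in (.08,):
        q=bot.solve_ik([.54,-.281,z],Q(R.from_euler('z',a,degrees=True)*r0)); print(a,None if q is None else np.round(q,2))
E
```

```text
-180 [-0.6   0.57 -0.23  0.78  0.   -2.17]
-160 [-0.6   0.57 -0.23  0.78  0.   -2.52]
-140 [-0.6   0.57 -0.23  0.78  0.   -2.87]
-120 [-0.6   0.57 -0.23  0.78  0.    3.06]
-100 [-0.6   0.57 -0.23  0.78  0.    2.72]
-80 [-0.6   0.57 -0.23  0.78  0.    2.37]
-60 [-0.6   0.57 -0.23  0.78  0.    2.02]
-40 [-0.6   0.57 -0.23  0.78  0.    1.67]
-20 [-0.6   0.57 -0.23  0.78  0.    1.32]
0 [-0.6   0.57 -0.23  0.78  0.    0.97]
20 [-0.6   0.57 -0.23  0.78  0.    0.62]
40 [-0.6   0.57 -0.23  0.78  0.    0.27]
60 [-0.6   0.57 -0.23  0.78  0.   -0.08]
80 [-0.6   0.57 -0.23  0.78  0.   -0.43]
100 [-0.6   0.57 -0.23  0.78  0.   -0.78]
120 [-0.6   0.57 -0.23  0.78  0.   -1.12]
140 [-0.6   0.57 -0.23  0.78  0.   -1.47]
160 [-0.6   0.57 -0.23  0.78  0.   -1.82]
180 [-0.6   0.57 -0.23  0.78  0.   -2.17]
```

```bash
cat >>h.py <<'E'
R0=R.from_matrix([[1,0,0],[0,0,1],[0,-1,0]])
def O(a): return Q(R.from_euler('z',a,degrees=True)*R0)
def wristproj(p, P,Qt):
    H=bot.calibration('wrist')
    T=np.eye(4);T[:3,:3]=fromQ(Qt).as_matrix();T[:3,3]=P
    E=np.linalg.inv(T@H['hand_eye']);c=E[:3,:3]@p+E[:3,3];u=H['mtx']@c;return u[:2]/u[2]
def wristatz(uv,z,P,Qt):
    H=bot.calibration('wrist')
    T=np.eye(4);T[:3,:3]=fromQ(Qt).as_matrix();T[:3,3]=P
    C=T@H['hand_eye'];d=C[:3,:3]@np.linalg.inv(H['mtx'])@[*uv,1];o=C[:3,3];return o+d*(z-o[2])/d[2]
E
python3 - <<'E'
from h import *
bot.move_pose([.54,-.281,.20],O(140))
P,q=bot.read_position(),bot.read_tool_rot()
im=bot.camera("wrist");cv2.imwrite("pics/b_w.png",im[:,:,::-1])
np.savez("b.npz",P=P,q=q)
print(P,bot.read_clock(),wristproj(np.array([.54,-.281,.114]),P,q),bot.search_frame("wrist","cap_grip"))
print(bot.read_joint_positions())
E
```

```text
[ 0.53980545 -0.2813903   0.20003972] 3.1667 [281.13788524 215.35173894] [{'bbox': [251.4, 188.6, 57.0, 54.5], 'confidence': 0.58}, {'bbox': [454.6, 113.6, 75.7, 65.3], 'confidence': 0.56}, {'bbox': [224.8, 126.9, 109.7, 117.4], 'confidence': 0.29}]
[-6.01734179e-01  4.55427944e-01 -7.90953609e-02  1.03625721e+00
 -6.84624226e-05 -1.47353244e+00]
```

View pics/b_w.png

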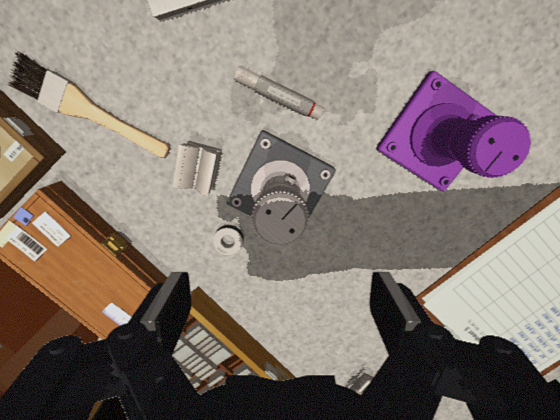

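```bash
python3 - <<'E'
import cv2
a=cv2.imread("pics/b_w.png")[120:255,215:345]
cv2.imwrite("pics/b_c.png",cv2.resize(a,None,fx=4.4,fy=4.4,interpolation=cv2.INTER_CUBIC))
E
```

```text
(no output)
```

View pics/b_c.png

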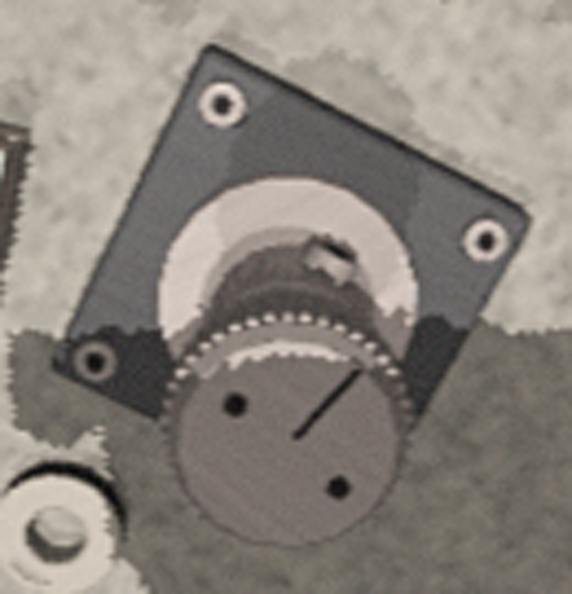

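The enlarged crop confirms the steel cap, centred at about (280,221). Its line points to the upper right, at about (296,204), and the lock screw shows behind it.

```bash
python3 - <<'E'
from h import *
d=np.load("b.npz");P,q=d['P'],d['q']
f=lambda u,z:wristatz(np.array(u)/4.4+[215,120],z,P,q)
zt=.1138
c=f((286.5,446.5),zt);print("cap",c)
a,b=f((297,437),zt),f((360,371),zt);v=b-a
ang=np.degrees(np.arctan2(v[1],v[0]));
for m in (a,c): w=b-m; print("line",np.degrees(np.arctan2(w[1],w[0])),w)
co=[f(u,.014) for u in ((208,45),(530,218),(55,362))]
print(co,(co[1]+co[2])/2)
for x,y in((0,1),(0,2)): e=co[y]-co[x];print(np.linalg.norm(e),np.degrees(np.arctan2(e[1],e[0])))
E
```

```text
cap [ 0.54390891 -0.27757409  0.1138    ]
line -171.67642233470735 [-0.01616886 -0.00236558  0.        ]
line -172.2477551039138 [-0.01873368 -0.00255029  0.        ]
[array([ 0.5192407 , -0.33477465,  0.014     ]), array([ 0.48681897, -0.2547711 ,  0.014     ]), array([ 0.59862803, -0.3014803 ,  0.014     ])] [ 0.5427235 -0.2781257  0.014    ]
0.08632344135055785 112.06042864173152
0.08608635834992111 22.752751294250068
```

```bash
python3 - <<'E'
from h import *
x,y=.5415,-.2790
bot.move_linear([x,y,.15],speed=.12)
print(bot.move_linear([x,y,.079],speed=.08,until_force=8),bot.read_position(),bot.read_ft_force(),bot.read_moment())
bot.set_gripper(0.0,50)
print(bot.read_gripper_width(),bot.read_position(),bot.read_ft_force(),bot.read_moment(),bot.read_clock())
im=bot.camera("scene");cv2.imwrite("pics/c.png",cv2.resize(im[150:310,200:400,::-1],None,fx=3.7,fy=3.7,interpolation=cv2.INTER_CUBIC))
E
```

```text
False [ 0.54191761 -0.27928434  0.07954071] [ 0.45958164  1.03484865 -0.56286672] [ 0.00801527  0.00685351 -0.01692392]
0.49807882862262653 [ 0.541863   -0.27925469  0.07963414] [-0.63837318  0.04703514  3.86958754] [0.06832362 0.0944865  0.02778811] 5.2917
```

View pics/c.png

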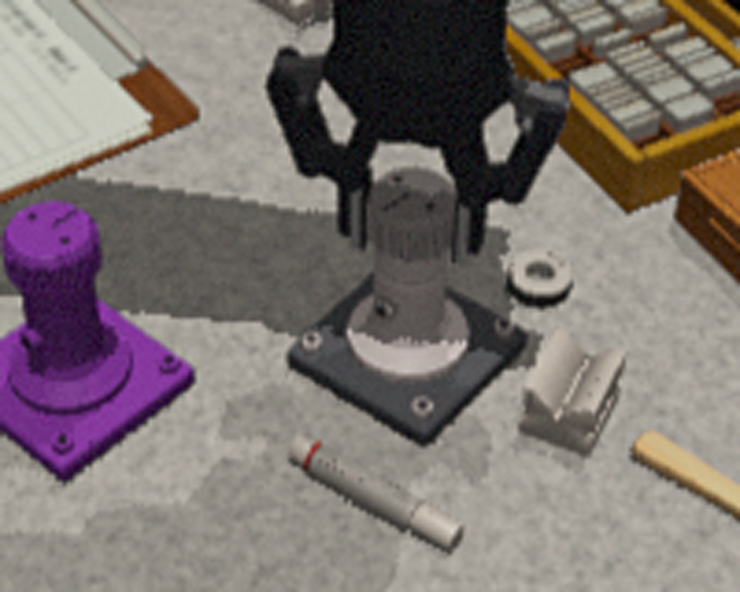

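The jaws close squarely on the steel cap, at a width of about 42 mm with small side forces. Now I'll screw it on while watching the moment.

```bash
cat >>h.py <<'E'
X,Y,Z0,A0=.5415,-.2790,.079,140
def turn(a,speed=.01):
    bot.move_linear([X,Y,Z0-(A0-a)*6e-3/360],speed=speed,rotation=O(a))
def st(a):
    r=fromQ(bot.read_tool_rot())*R0.inv()
    print(a,round(r.as_euler('zyx',degrees=True)[0],1),np.round(bot.read_ft_force(),1),np.round(bot.read_moment(),2),round(bot.read_clock(),2))
E
python3 - <<'E'
from h import *
for a in (125,110,80,50,20,0):
    turn(a); st(a)
    m=abs(bot.read_moment()[2]); F=np.linalg.norm(bot.read_ft_force())
    if m>.6 or F>30: print("stop");break
E
```

```text
125 125.0 [-1.2  0.7  6.1] [ 0.3   0.3  -0.08] 5.75
110 110.0 [-2.4  2.2  7.4] [ 0.45  0.42 -0.07] 6.16
80 80.0 [-2.   5.1  8.5] [ 0.93  0.41 -0.05] 6.83
50 50.1 [-1.1  7.7  8.9] [ 1.44  0.24 -0.1 ] 7.51
20 20.1 [1.2 9.1 7.6] [ 1.82 -0.24 -0.11] 8.18
0 0.1 [2.4 9.8 6.2] [ 1.86 -0.53 -0.1 ] 8.68
```

```bash
python3 - <<'E'
from h import *
for a in (-8,-14,-18,-22,-26,-30,-34,-38,-42,-46):
    turn(a); st(a)
    m=abs(bot.read_moment()[2]); F=np.linalg.norm(bot.read_ft_force())
    if m>.45 or F>40: print("stop");break
im=bot.camera("scene");cv2.imwrite("pics/d.png",cv2.resize(im[150:310,200:400,::-1],None,fx=3.7,fy=3.7,interpolation=cv2.INTER_CUBIC))
E
```

```text
-8 -7.9 [4.9 7.9 5.9] [ 1.9  -0.72 -0.04] 8.97
-14 -13.9 [4.2 9.2 5.7] [ 1.84 -0.81 -0.05] 9.23
-18 -17.9 [4.1 9.2 6.1] [ 1.89 -0.9  -0.08] 9.48
-22 -21.9 [5.1 9.6 4.6] [ 1.82 -0.99 -0.08] 9.73
-26 -25.9 [5.4 9.7 5.2] [ 1.74 -1.04 -0.12] 9.98
-30 -29.7 [5.7 8.9 4.5] [ 1.7  -0.97  1.05] 10.23
stop
```

View pics/d.png

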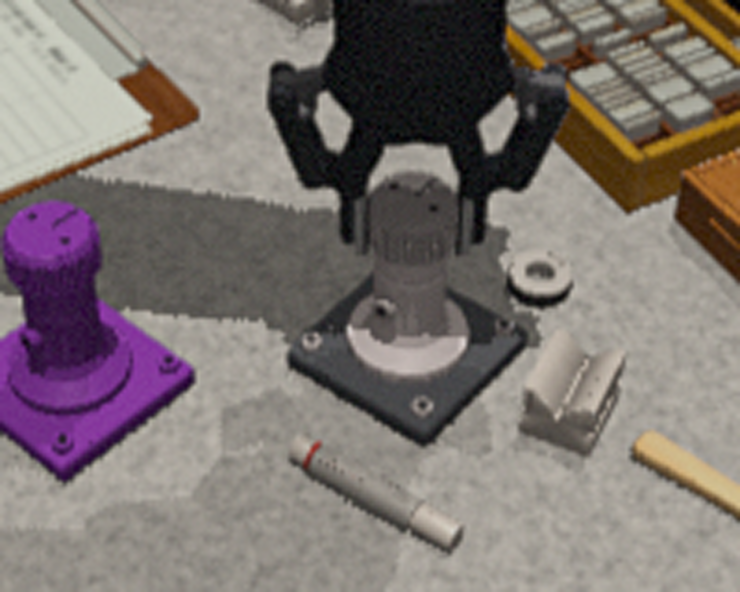

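The moment jumped from −0.1 to +1.05 N m after about 168° of turning, against 166° predicted from the line. The line now points to the spindle's +x, away from the lock screw, so the cap is bottomed. I'll hold it there, then back off a quarter turn.

```bash
python3 - <<'E'
from h import *
bot.wait(.5); st('hold')
for a in (-15,0,30,61.5):
    turn(a); st(a)
bot.wait(.3); st('end'); print(bot.read_gripper_width(), bot.read_position())
P,q=bot.read_position(),bot.read_tool_rot()
im=bot.camera("scene");cv2.imwrite("pics/e.png",cv2.resize(im[150:310,200:400,::-1],None,fx=3.7,fy=3.7,interpolation=cv2.INTER_CUBIC))
w=bot.camera("wrist");cv2.imwrite("pics/e_w.png",w[:,:,::-1]);np.savez("e.npz",P=P,q=q)
cv2.imwrite("pics/e_top.png",bot.camera("top")[:,:,::-1])
E
```

```text
hold -29.7 [6.6 8.3 5.8] [ 1.64 -1.    1.06] 10.78
-15 -14.8 [5.  9.4 6.9] [ 1.85 -0.81  0.06] 11.19
0 0.2 [3.3 9.2 7.2] [ 1.84 -0.63  0.13] 11.6
30 30.1 [-0.4  9.5  8.6] [ 1.65 -0.01  0.09] 12.28
61.5 61.6 [-1.5  7.   8.1] [1.35 0.32 0.05] 12.97
end 61.6 [-2.1  7.1  8.7] [1.27 0.36 0.09] 13.28
0.4955870332864853 [ 0.54134291 -0.27673817  0.07818477]
```

View pics/e.png

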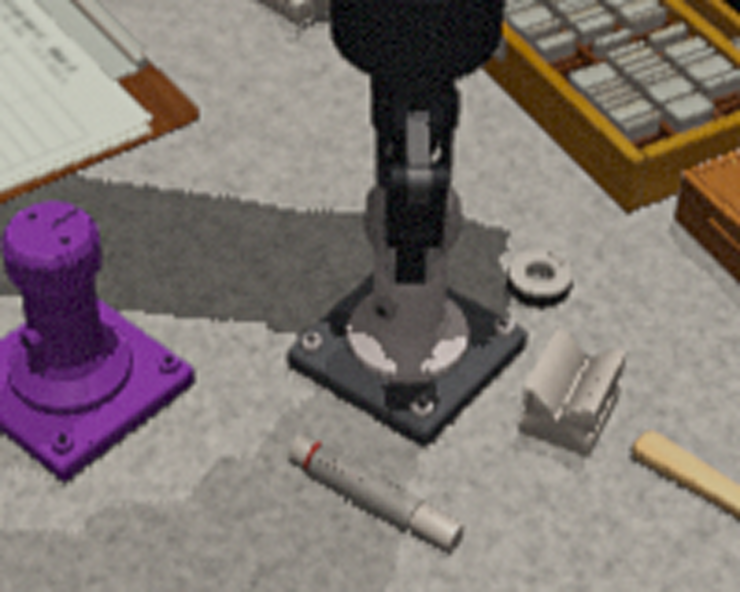

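View pics/e_w.png

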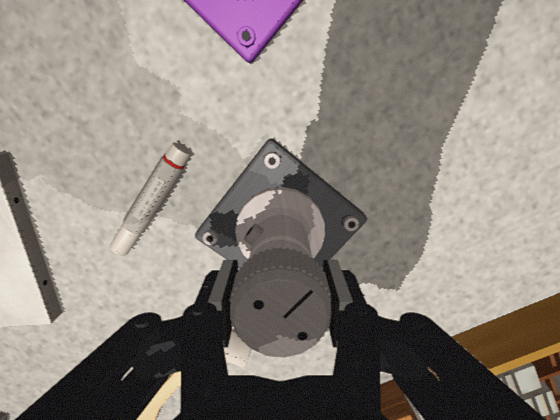

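```bash
python3 - <<'E'
from h import *
d=np.load("e.npz");P,q=d['P'],d['q']
z=.1125
a,b=wristatz((284.5,317.5),z,P,q),wristatz((311.5,291),z,P,q);v=b-a
print(np.degrees(np.arctan2(v[1],v[0])),v)
c=[wristatz(u,.014,P,q) for u in ((270,139),(367,216),(195,235))]
for i in(1,2): e=c[i]-c[0];print(np.linalg.norm(e),np.degrees(np.arctan2(e[1],e[0])))
print(wristatz((280.5,311),z,P,q))
E
```

```text
111.29783668867789 [-0.00596778  0.01530827  0.        ]
0.08523797301454479 23.347066162756445
0.08584604901615031 -67.2732573741757
[ 0.53919576 -0.27538222  0.1125    ]
```

The wrist picture shows the line from about (284,318) to (312,291), which is 111° in world. The foot's yaw is about 22.5°, so the cap stands about 89° (1.55 rad) off its stop. The V-block, ring and plug gauge sit at the same pixels in the scene picture as before.

```bash
python3 - <<'E'
from h import *
st(0);bot.close_job()
E
```

```text
0 61.6 [-1.8  7.   8.3] [1.26 0.38 0.08] 13.43
the job is handed in; nothing more can be done
```

I screwed the steel spindle's cap on until it bottomed out, backed it off a quarter turn, and handed the job in at about 13.4 s with the gripper still holding it.

- **Bottoming out:** the moment about the axis jumped from about −0.1 to +1.05 N m after about 168° of turning. The engraved line had predicted 166°. I held it there for 0.5 s.
- **Final setting:** the wrist picture puts the line about 89° (1.55 rad) from the spindle's +x. The tool's own rotation from the stop agrees, at about 90°.
- **Grip:** the grip is set to 50 N and the jaws read about 42 mm on the 44 mm cap. The outside force on the tool was about 11 N when I handed in, well under the limit.
- **Bystanders:** the V-block, setting ring and plug gauge show no shift in the scene pictures. I compared them by eye and did not measure their positions.

No check failed. The cameras differed by about 3 to 6 mm on where the spindle axis lies. I used a value between them, and the side forces stayed under about 11 N throughout the turning.

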